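Hang the saddle on the bar and hold it against the sprung plunger

TASK

Hang the loose channel saddle over the fixture's round bar, legs down either side, on the open stretch clear of the sprung plunger. Then slide it along the bar against the plunger until both its legs meet the two fixed stop pins, and keep it pressed there firmly but without forcing it: finish while still holding it against the stops, and leave the other parts on the bench where they lie.

Things in the scene. Friction and masses are not known exactly. Their poses are not given: they have to be found in the camera images.
- fixture: Fixture fixed to the bench. Base 100 (x) x 260 (y) x 12 mm, origin at the centre of its underside. A round bar, 22 mm diameter, runs along its y, axis 75 mm (top 86 mm) above the bench, between a tall post with plunger and stop pins (60 mm wide, 130 high, y -130 to -100 mm) and a low post (40 mm wide, 92 high, y +100 to +130 mm). The bar is free of plunger and posts from y -40 to +100 mm.
- bar_top (a point): A point on the top line of the bar, in the middle of its open stretch: fixture x 0, y +30 mm, 86 mm above the bench. Axes as the fixture.
- stop_face (a point): Midpoint between the faces of the two stop pins: fixture x 0, y -55 mm, 75 mm above the bench. Axes as the fixture.
- plunger_tip (a point): Tip of the brass plunger (12 mm diameter, parallel to the bar, 109 mm above the bench). Released it stands at fixture y = -40 mm, 15 mm in front of the stop faces. It is pushed in along the fixture's -y.
- plunger_pin (a joint): Plunger travel in m: 0 released, 0.015 when a flat part touching it also touches the stop pins, 0.020 its own limit. Spring: 5 N at 0, rising 0.25 N per mm (8.75 N at 15 mm). The end of the saddle's lug meets the plunger, its legs' ends meet the stop pins.
- saddle: Loose steel saddle, 0.2 to 0.4 kg: inverted U channel on its legs, 38 (x) x 60 (y) x 45 mm high, walls 5 mm, gap 28 mm wide and 40 deep, open along y; on top a flat upright lug 10 (x) x 60 (y) mm, from 45 to 85 mm high. Origin central, level with the leg ends. Seated on the bar: origin 46 mm above the bench, its y along the bar, either way round; pressed home: at fixture y -25 mm.
- saddle_lug (a point): Good grasp point on the saddle's lug: on its axis, 68 mm above the leg ends. Grip across the 10 mm thickness (saddle x). Axes as the saddle.
- nipple: Bystander: loose bevelled pipe stub standing on end, 48 mm diameter, 55 mm high; origin at the centre of its underside.
- angle: Bystander: loose welded angle offcut, 42 x 55 x 42 mm high; origin at the centre of its underside.
- stops: The fixture's two fixed stop pins, either side of the bar: 10 mm diameter, at fixture x -16.5 and +16.5 mm, 75 mm above the bench, standing out from the tall post along +y with their faces at y -55 mm. Its origin and axes are the fixture's.
- bolt: Bystander: loose M16 bolt lying at the back, 27 x 59 x 24 mm; origin at the centre of its underside.
- nut: Bystander: loose M16 nut lying at the back, 23 x 27 x 13 mm; origin at the centre of its underside.

How it is judged (in metres and radians):
On the way:
1. the saddle hangs over the bar, legs either side, upright, while the plunger is still released (z of saddle in the frame of fixture between 0.04 and 0.051 m and x of saddle in the frame of fixture between -0.008 and 0.008 m and y of saddle in the frame of fixture between -0.015 and 0.09 m and angle between saddle's own z axis and vertical below 0.25 rad and value of joint plunger_pin below 0.003 m), for 0.2 s.
At the end, for the whole second after the job is handed in: Saddle upright over the bar (0.15 rad), aligned with it (0.1 rad), seated (5 mm); plunger in at least 12.5 mm; legs within 2.5 mm of home, pressing the stop pins with 1.5 to 50 N; the fingers still hold or press the saddle, at rest, through the last second (z of saddle in the frame of fixture between 0.041 and 0.051 m and x of saddle in the frame of fixture between -0.008 and 0.008 m and y of saddle in the frame of stop_face below 0.0325 m and angle between saddle's own z axis and vertical below 0.15 rad and angle between the y axis of saddle and the y axis of fixture, either way round below 0.1 rad and value of joint plunger_pin above 0.0125 m and contact force between saddle and stops between 1.5 and 50 N and contact force between the fingers and saddle above 1 N and linear speed of saddle below 0.02 m/s); the arm keeps its last pose, push and grip.
It fails at once if another loose part on the bench is moved more than 3 cm (distance of any of nipple, angle, bolt, nut from where it was at the start of the episode above 0.03 m).
It also fails if it takes over 42 s, if anything falls off the work surface, if the arm or the gripper's body presses on something with over 40 N, if the wrist force passes 120 N, or if a joint passes its speed limit or range.

ROBOT

A 6-joint arm with a two-finger parallel gripper is mounted at the origin on a cart in front of the work surface, level with it; the furniture and walls round the work are solid. World frame = base frame: x ahead of the robot, y to its left, z up, the work surface at z = 0. Lengths are in mm, angles in rad, forces in N, time in s.
With the tool pointing down it reaches from about 350 to 875 mm from the base axis. Payload 4.2 kg.
Tool frame: the origin (TCP) lies midway between the tips of the shut fingers; the grasp point (between the pads) lies 19 mm behind it; z points along the fingers, y is the line along which they close (so a half turn about z gives the same grasp; the last joint's range is limited). The gripper opens to 87 mm and grips with 3 to 60 N. Pads are 19 mm wide; open, the fingers measure 117 mm over their backs; the gripper's body (75 mm by 190 mm) begins 51 mm behind the grasp point.
Start: joints at [1.529, 0.385, 0.008, 0, -1.194, -0.259], TCP at [185.145, 596.926, 222.55] pointing down, gripper open.
Joint ranges: [-3.14, 3.14], [-1.21, 2.06], [-1.07, 1.41], [-3.16, 2.05], [-2.99, -0.16], [-3.1, 3.1]. Speed limits (rad/s): [2.79, 2.79, 3.14, 3.14, 3.14, 3.14].

INTERFACE

Orientations are given as a 3x3 rotation matrix whose columns are the frame's x, y, z axes.
In Python, from bench import * gives the robot as it stands.
- The arm moves only by the tool jog_arm, never from a script. Its argument "rows" is a list of rows, each a list of 4 numbers: the shift along the tool's x, y, z in mm, then the turn about the tool's z in degrees. A call has 1 to 10 rows; each row shifts and turns the commanded pose from where the row before left it, along the tool's axes as they then stand; what a row does not reach is not made up. A row lasts 1/10 s, in which the tool goes at most 50 mm and 8.59 degrees, less where a joint would pass 70% of its speed; a pose out of reach is approached as far as the arm can. A call with a gripper value outside its range is refused whole. "grip" is the opening, from 0 (shut) to 1 (fully open), set as the call begins (left out, the last holds). The fingers move at their own pace and stop on an object; the grip force is fixed at half the most. Time passes only in rows, so rows that do not move let the fingers close. It gives the time, the measured TCP pose, the force, the opening and the grip force at its end, in the units of the state.
- get_obs(): the state, without advancing time (a new reading comes with each control period).
- snapshot(name): name is "side" or "top"; returns a dict with "frame" (420x560x3 uint8, red, green, blue), "fx", "fy", "cx", "cy" (pixels), "cam_to_world" (4x4, takes a point from camera to world coordinates). Camera axes: x right, y down, z forward; pixel columns grow to the right and rows downward; lengths in mm; the calibration is good to about 2 mm. A picture is of the moment at which its call begins. There is no depth.
- finish_job(): hands the job in; it is judged then, once.
Trained networks look in a picture, given as the dict that the camera call returned (one of the last four; its "shot" number tells which), for a name from the list of things; names that differ only in an ending like _2 or _b are one class to them, and where a whole thing is asked for, a point or a joint stands for the part that bears it (a point fixed in the world has none). Each returns a list of dicts, best first, with "confidence" (0 to 1); they miss things now and then, are a little off and sometimes report something else, mostly with a low value. They report only what shows in the picture. A call takes as long as a camera call.
- masks_of(picture, thing): "pixels" (420x560 bool, what is visible of it) and "uv" ([column, row] in pixels, amid what is visible of it).
The state is a dict: "t": time; "joint_positions": joint angles; "qvel": joint speeds; "effort": joint torques, N m; "tool_pos": TCP position; "ee_rot": TCP orientation; "ft_force": force on the tool from outside, world axes, zero at the start; "moment": the same for the moment, N m; "width": finger opening in mm; "grip_force": force on a finger pad.
Only numpy, scipy, OpenCV 4.12 (cv2) and the standard library are available. Lean on these libraries where they do the work, as an engineer would, in place of code of your own. Each camera call takes 0.05 s, during which the arm holds its last target. There are 200 camera calls.

## Working session

There is one attempt and no reset: what is moved stays moved. The work goes in short steps, Python scripts to look and compute and a tool call to move; the robot and the scene stay as the last step left them, time stands still between calls to the robot, and variables do not carry over. Pictures are saved under pics/ and viewed, at most 10 in all, crops included, and the job is handed in when it is done.

Besides the shell and the picture viewer there is one more tool, called after ">>>" as a command line: name --pt "numbers of a row" for each row, then --argument value for the rest. jog_arm: Moves the arm, as the interface text tells. Its arguments: {"type":"object","properties":{"rows":{"type":"array"},"grip":{"type":"number"}},"required":["rows"]}

```bash
mkdir -p pics
cat > h.py <<'E'
from bench import *
import numpy as np, cv2
def px2plane(s,uv,z):
    T=np.array(s["cam_to_world"]);d=T[:3,:3]@np.array([(uv[0]-s["cx"])/s["fx"],(uv[1]-s["cy"])/s["fy"],1])
    o=T[:3,3];return o+d*(z-o[2])/d[2]
def proj(s,p):
    T=np.array(s["cam_to_world"]);q=T[:3,:3].T@(np.array(p)-T[:3,3]);return np.array([s["fx"]*q[0]/q[2]+s["cx"],s["fy"]*q[1]/q[2]+s["cy"]])
def save(s,n,crop=None,k=1):
    f=s["frame"][:,:,::-1]
    if crop: f=f[crop[1]:crop[3],crop[0]:crop[2]]
    cv2.imwrite("pics/"+n,cv2.resize(f,None,fx=k,fy=k,interpolation=cv2.INTER_CUBIC))
E
python3 - <<'E'
from h import *
np.set_printoptions(precision=1,suppress=True)
o=get_obs();print(o["t"],o["tool_pos"],o["ee_rot"],o["width"])
for n in("top","side"):
    s=snapshot(n);save(s,n+"0.png");print(n,s["fx"],np.array(s["cam_to_world"]))
    for t in("fixture","saddle","saddle_lug","nipple","angle","bolt","nut"):
        for m in masks_of(s,t)[:2]:
            p=m["pixels"].astype(np.uint8);r=cv2.minAreaRect(cv2.findNonZero(p))
            print(t,round(m["confidence"],2),np.array(m["uv"]),p.sum(),np.array(r[0]),np.array(r[1]),r[2],px2plane(s,m["uv"],40))
E
```

```text
0.0 [185.  596.4 221.4] [[ 1.  -0.3 -0. ]
 [-0.3 -1.  -0. ]
 [ 0.   0.  -1. ]] 87.0049526529294
top 416.70808576184663 [[  -0.    -1.     0.2  454.2]
 [  -1.     0.     0.   -15.9]
 [  -0.    -0.2   -1.  1068.2]
 [   0.     0.     0.     1. ]]
fixture 0.74 [386.6 262.6] 4718 [393.2 262.7] [133.6  39.8] 4.39870548248291 [ 529.2 -263.2   40. ]
saddle 0.73 [153.5 260.5] 495 [151.3 259.1] [32.6 19. ] 48.012786865234375 [547.7 311.7  40. ]
saddle_lug 0.94 [152.5 259.9] 447 [151.1 259.7] [30.6 17.8] 48.012786865234375 [549.2 314.2  40. ]
nipple 0.6 [200.1 251.3] 294 [201. 254.] [23.3 19.7] 26.56505012512207 [567.8 195.5  40. ]
angle 0.7 [386.8 263.4] 4584 [393.2 262.8] [133.4  39.7] 4.5739216804504395 [ 527.2 -263.6   40. ]
angle 0.68 [256.2 247.6] 383 [255.3 249.4] [18.2 22.1] 14.03624439239502 [573.7  55.6  40. ]
bolt 0.68 [238.2 207.5] 123 [239.1 208.5] [ 7.4 20.6] 82.87498474121094 [676.7  99.9  40. ]
nut 0.41 [265.9 198.2] 59 [266.3 201.8] [8.5 7.8] 45.0 [698.9  29.4  40. ]
side 423.2090820934841 [[ -0.9  -0.2   0.4 295.4]
 [ -0.4   0.5  -0.8 741.1]
 [ -0.   -0.9  -0.5 550.2]
 [  0.    0.    0.    1. ]]
fixture 0.83 [351.5 186.5] 2920 [353.6 184.9] [43.9 97.4] 33.97654342651367 [ 533.3 -254.6   40. ]
saddle 0.67 [248.5 337.1] 1964 [249.5 337.5] [52.2 42.2] 79.3803482055664 [547.6 320.2  40. ]
saddle_lug 0.85 [247.8 340.1] 1928 [249.1 337.5] [52.5 41.4] 80.90972137451172 [545.7 326.2  40. ]
nipple 0.84 [272.7 292.8] 919 [271.5 292.5] [37. 27.] 90.0 [555.  209.5  40. ]
angle 0.87 [290.5 260.4] 472 [291.8 258.3] [33.8 17.1] 18.434947967529297 [561.6 107.5  40. ]
angle 0.67 [248.1 241.9] 92 [247.5 240. ] [10.  9.] 90.0 [671.7  78.9  40. ]
bolt 0.64 [236.8 260.3] 171 [238.8 259.8] [10.6 21.2] 45.0 [662.9 146.1  40. ]
nut 0.43 [247.4 243.1] 86 [247.5 240.5] [9. 9.] 90.0 [671.   83.5  40. ]
```

View pics/top0.png

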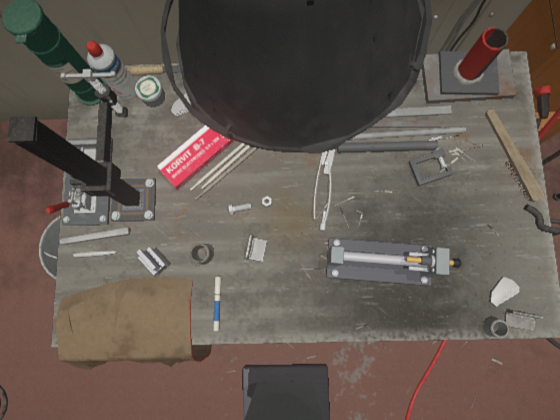

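View pics/side0.png

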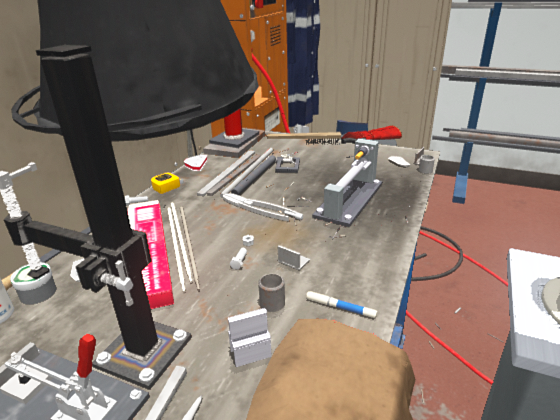

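The top view shows the saddle at about (152,260), the fixture at (325–460,262) with its plunger end on the right (world −y), and the nipple, angle, bolt and nut in between. In the side view the saddle is at (248,337), lug up, and a black hood hangs over the back. Next I fit the poses using the known sizes.

```bash
cat >> h.py <<'E'
from scipy.optimize import minimize
import itertools
SAD=[(-19,-14,-30,30,0,45),(14,19,-30,30,0,45),(-19,19,-30,30,40,45),(-5,5,-30,30,45,85)]
FIX=[(-50,50,-130,130,0,12),(-30,30,-130,-100,0,130),(-20,20,100,130,0,92),(-9,9,-100,100,67,86)]
K=4
def sil(s,boxes,p,z=0):
    im=np.zeros((420*K,560*K),np.uint8);c,n=np.cos(p[2]),np.sin(p[2])
    for b in boxes:
        q=[proj(s,(p[0]+c*x-n*y,p[1]+n*x+c*y,z+h)) for x,y,h in itertools.product(b[:2],b[2:4],b[4:])]
        cv2.fillConvexPoly(im,cv2.convexHull(np.round((np.array(q)+.5)*K).astype(np.int32)),1)
    return im
def fit(views,boxes,p0s,z=0):
    ms=[(s,cv2.resize(m.astype(np.uint8)*255,None,fx=K,fy=K,interpolation=cv2.INTER_LINEAR)>127) for s,m in views]
    def cost(p,z=z):
        v=[]
        for s,m in ms:
            a=sil(s,boxes,p,z)>0;v.append((a&m).sum()/(a|m).sum())
        return -np.mean(v)
    best=min((minimize(cost,p0,method="Nelder-Mead",options=dict(initial_simplex=np.array([p0,*(np.array(p0)+np.diag([12,12,.2]))]),xatol=.05,fatol=1e-4,maxiter=150)) for p0 in p0s),key=lambda r:r.fun)
    return best.x,best.fun
E
python3 - <<'E'
from h import *
np.set_printoptions(precision=3,suppress=True)
S={n:snapshot(n) for n in("top","side")}
M={(n,t):[m for m in masks_of(S[n],t)] for n in S for t in("saddle","fixture")}
for t,B,p0s in(("saddle",SAD,[(548,320,a) for a in(-.8,0,.8,1.57)]),("fixture",FIX,[(525,-265,a) for a in(-.1,.1)])):
    v={n:M[n,t][0]["pixels"] for n in S}
    for k in(["top"],["side"],["top","side"]): print(t,k,*fit([(S[n],v[n]) for n in k],B,p0s))
# hood rim
def ray(s,uv):
    a=px2plane(s,uv,0);o=np.array(s["cam_to_world"])[:3,3];return o,(a-o)/np.linalg.norm(a-o)
s=S["top"];
for z in(200,400,600): print(z,px2plane(s,(300,150),z),[px2plane(S["side"],u,z) for u in((255,85),(120,118))])
for t in("nipple","angle"): pass
E
```

```text
saddle ['top'] [545.849 317.273  -0.82 ] -0.9200296186597556
saddle ['side'] [548.964 316.701   2.309] -0.9695273436271581
saddle ['top', 'side'] [547.562 317.728  -0.843] -0.9175569893950759
fixture ['top'] [ 535.013 -249.451   -0.102] -0.9566687938736439
fixture ['side'] [ 538.454 -257.159   -0.079] -0.9383993077217202
fixture ['top', 'side'] [ 535.4   -250.408   -0.098] -0.9331718893268595
200 [766.603 -53.934 200.   ] [array([ 975.538, -590.38 ,  200.   ]), array([1168.419, -133.845,  200.   ])]
400 [694.63  -45.167 400.   ] [array([587.134, 169.976, 400.   ]), array([669.868, 365.802, 400.   ])]
600 [622.657 -36.4   600.   ] [array([198.73 , 930.332, 600.   ]), array([171.317, 865.448, 600.   ])]
```

Run:
```python
from h import *
np.set_printoptions(precision=3,suppress=True)
o=get_obs();R=np.array(o["ee_rot"]);print(R,np.arctan2(R[1,0],R[0,0]),o["tool_pos"],o["joint_positions"])
T=snapshot("top");S=snapshot("side")
print("post base",px2plane(T,(133,200),0))
for uv in((190,280),(130,280),(60,290),(190,355)):
    for z in(0,80): 
        p=px2plane(T,uv,z);print(uv,z,p,proj(S,p))
```

```text
[[ 0.955 -0.296 -0.   ]
 [-0.296 -0.955 -0.   ]
 [ 0.     0.    -1.   ]] -0.300743967631974 [185.134 596.921 222.554] [ 1.529  0.385  0.008 -0.    -1.194 -0.259]
post base [713.196 384.252   0.   ]
(190, 280) 0 [499.297 228.883   0.   ] [297.687 324.659]
(190, 280) 80 [495.917 210.553  80.   ] [303.045 283.555]
(130, 280) 0 [502.699 383.67    0.   ] [257.713 395.145]
(130, 280) 80 [499.064 353.747  80.   ] [266.042 342.952]
(60, 290) 0 [481.23  563.994   0.   ] [204.748 531.739]
(60, 290) 80 [479.203 520.567  80.   ] [218.953 455.28 ]
(190, 355) 0 [315.151 226.096   0.   ] [404.015 354.042]
(190, 355) 80 [325.561 207.974  80.   ] [405.005 308.028]
```

>>> jog_arm --pt "43 16 0 0" --pt "43 16 0 0" --pt "43 16 0 0" --pt "43 16 0 0" --pt "43 16 0 0" --pt "43 16 0 0" --pt "43 16 0 0" --pt "43 16 0 0" --pt "43 16 0 0" --pt "42 16 0 0" --grip 1

```text
t: 2.2
tool_pos: [548.9, 315.7, 222.7]
ee_rot: [[0.955, -0.296, 0.0], [-0.296, -0.955, 0.0], [0.0, -0.0, -1.0]]
ft_force: [0.4, 0.3, -0.0]
width: 87.0
grip_force: 0.0
```

>>> jog_arm --pt "0 0 5 8.58" --pt "0 0 5 8.58" --pt "0 0 5 8.58" --pt "0 0 5 8.58" --pt "0 0 5 8.58" --pt "0 0 5 8.58" --pt "0 0 5 8.58" --pt "0 0 5 8.58" --pt "0 0 5 8.58" --pt "0 0 5 8.58"

```text
t: 3.2
tool_pos: [547.5, 317.0, 172.4]
ee_rot: [[-0.231, -0.973, 0.0], [-0.973, 0.231, 0.0], [-0.0, -0.0, -1.0]]
ft_force: [0.4, -0.5, -0.4]
width: 87.1
grip_force: 0.0
```

>>> jog_arm --pt "0 0 5 8.58" --pt "0 0 5 8.58" --pt "0 0 5 8.58" --pt "0 0 5 8.58" --pt "0 0 5 0.5" --pt "0 0 0 0" --pt "0 0 0 0"

```text
t: 3.9
tool_pos: [547.6, 317.0, 147.6]
ee_rot: [[-0.74, -0.673, 0.0], [-0.673, 0.74, -0.0], [0.0, -0.0, -1.0]]
ft_force: [-0.5, -0.7, -0.5]
width: 86.9
grip_force: 0.0
```

```bash
cat > g.py <<'E'
from h import *
import sys
np.set_printoptions(precision=2,suppress=True)
tgt=np.array([float(a) for a in sys.argv[1:4]]);th=float(sys.argv[4])
o=get_obs();R=np.array(o["ee_rot"]);p=np.array(o["tool_pos"]);y=np.arctan2(R[1,0],R[0,0])
print("t",o["t"],p,"yaw",y,"tilt",R[:,2],"turn deg",-np.degrees((th-y+np.pi)%(2*np.pi)-np.pi),"shift tool",R.T@(tgt-p),"q",np.array(o["joint_positions"]),"F",np.array(o["ft_force"]),o["width"],o["grip_force"])
E
python3 g.py 547.5 317.2 49 -2.405
python3 - <<'E'
from h import *
s=snapshot("side");save(s,"side1.png",(130,200,400,400),2.5)
E
```

```text
t 3.9 [547.58 317.01 147.58] yaw -2.403823410536883 tilt [ 0. -0. -1.] turn deg 0.06741361045614498 shift tool [-0.07  0.21 98.58] q [ 0.78  0.46 -0.08  0.   -1.04 -1.61] F [-0.47 -0.74 -0.51] 86.91804930804055 0.0
```

View pics/side1.png

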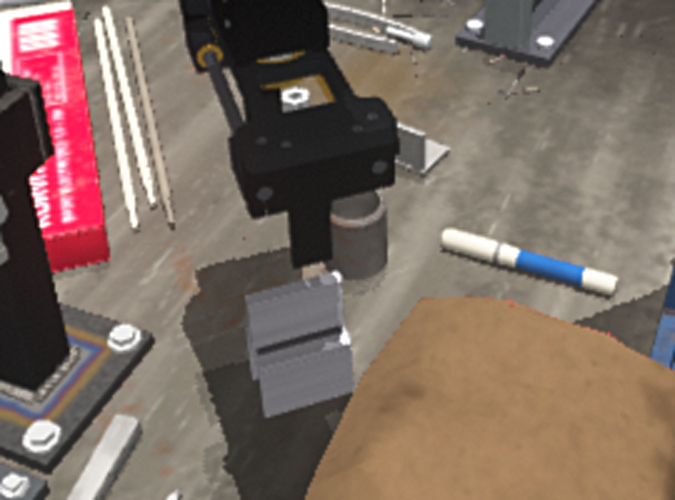

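The gripper is centred over the lug. The cloth edge is close to the near finger's outside, so I narrow the opening while going down.

>>> jog_arm --pt "0 0 5 0" --pt "0 0 5 0" --pt "0 0 10 0" --pt "0 0 15 0" --pt "0 0 15 0" --pt "0 0 15 0" --pt "0 0 15 0" --pt "0 0 12 0" --pt "0 0 7 0" --pt "0 0 0 0" --grip 0.45

```text
t: 4.95
tool_pos: [546.9, 316.5, 47.2]
ee_rot: [[-0.741, -0.671, -0.002], [-0.671, 0.741, -0.002], [0.002, 0.0, -1.0]]
ft_force: [-0.3, -0.2, -0.0]
width: 39.5
grip_force: 0.0
```

>>> jog_arm --pt "0 0 0 0" --pt "0 0 0 0" --pt "0 0 0 0" --pt "0 0 0 0" --pt "0 0 0 0" --pt "0 0 0 0" --pt "0 0 0 0" --pt "0 0 0 0" --grip 0

```text
t: 5.75
tool_pos: [547.6, 317.1, 49.0]
ee_rot: [[-0.741, -0.671, 0.0], [-0.671, 0.741, 0.0], [-0.0, -0.0, -1.0]]
ft_force: [-0.6, -0.2, 3.7]
width: 9.2
grip_force: 30.0
```

>>> jog_arm --pt "0 0 -5 0" --pt "0 0 -10 0" --pt "0 0 -20 0" --pt "0 0 -25 0" --pt "0 0 -25 0" --pt "0 0 -25 0" --pt "0 0 -25 0" --pt "0 0 -20 0" --pt "0 0 -5 0" --pt "0 0 0 0"

```text
t: 6.75
tool_pos: [547.4, 317.1, 209.0]
ee_rot: [[-0.742, -0.671, 0.0], [-0.671, 0.742, 0.001], [-0.001, 0.001, -1.0]]
ft_force: [0.1, -0.6, -3.5]
width: 9.5
grip_force: 30.0
```

>>> jog_arm --pt "10 -10.8 0 0" --pt "20 -21.4 0 0" --pt "25 -26.8 0 0" --pt "25 -26.8 0 0" --pt "25 -26.8 0 0" --pt "25 -26.8 0 0" --pt "25 -26.8 0 0" --pt "25 -26.8 0 0" --pt "25 -26.8 0 0" --pt "25 -26.8 0 0"

```text
t: 7.75
tool_pos: [540.8, -22.3, 207.0]
ee_rot: [[-0.742, -0.671, -0.003], [-0.671, 0.742, -0.0], [0.003, 0.002, -1.0]]
ft_force: [0.8, -0.2, -2.4]
width: 10.2
grip_force: 30.0
```

>>> jog_arm --pt "25 -26.8 0 0" --pt "25 -26.8 0 0" --pt "25 -26.8 0 0" --pt "25 -26.8 0 0" --pt "15 -16 0 0" --pt "8 -8.5 0 0" --pt "4 -4 0 0" --pt "0 0 0 0"

```text
t: 8.55
tool_pos: [538.8, -206.1, 207.8]
ee_rot: [[-0.742, -0.671, -0.001], [-0.671, 0.742, 0.0], [0.001, 0.001, -1.0]]
ft_force: [0.1, 0.6, -4.3]
width: 9.9
grip_force: 30.0
```

>>> jog_arm --pt "0 0 0 -3" --pt "0 0 0 -5" --pt "0 0 0 -6" --pt "0 0 0 -6" --pt "0 0 0 -6" --pt "0 0 0 -6" --pt "0 0 0 -5" --pt "0 0 0 -4" --pt "0 0 0 -1.2" --pt "0 0 0 0"

```text
t: 9.55
tool_pos: [539.4, -205.1, 208.5]
ee_rot: [[-0.098, -0.995, -0.0], [-0.995, 0.098, 0.0], [-0.0, 0.0, -1.0]]
ft_force: [0.6, 0.2, -2.8]
width: 9.9
grip_force: 30.0
```

```bash
python3 g.py 539.6 -205.7 207 -1.667
python3 - <<'E'
from h import *
np.set_printoptions(precision=3,suppress=True)
o=get_obs();p=np.array(o["tool_pos"]);R=np.array(o["ee_rot"]);th=np.arctan2(R[1,0],R[0,0])
S={n:snapshot(n) for n in("top","side")}
for n in S:
    save(S[n],n+"2.png",(300,200,480,320) if n=="top" else (270,70,430,240),4 if n=="top" else 3.5)
    for t in("saddle","saddle_lug"):
        for m in masks_of(S[n],t)[:1]: print(n,t,m["confidence"],m["uv"],m["pixels"].sum())
    print("expected lug",proj(S[n],p+[0,0,19]),"fit saddle z",p[2]-49,p[:2],th+np.pi/2*1)
E
```

```text
t 9.55 [ 539.38 -205.05  208.54] yaw -1.6689897430352196 tilt [-0.  0. -1.] turn deg -0.114003878233633 shift tool [ 0.62 -0.28  1.54] q [-0.08  0.31 -0.13 -0.   -1.12 -0.02] F [ 0.58  0.15 -2.75] 9.91572502863158 29.993886896409094
top saddle 0.36 [363.6, 260.8] 36
top saddle_lug 0.51 [199.8, 250.4] 281
expected lug [379.255 250.847] fit saddle z 159.53579707168925 [ 539.383 -205.055] -0.09819341624032307
side saddle 0.9 [344.0, 138.9] 464
side saddle_lug 0.67 [343.5, 142.2] 580
expected lug [347.814 123.805] fit saddle z 159.53579707168925 [ 539.383 -205.055] -0.09819341624032307
```

View pics/side2.png

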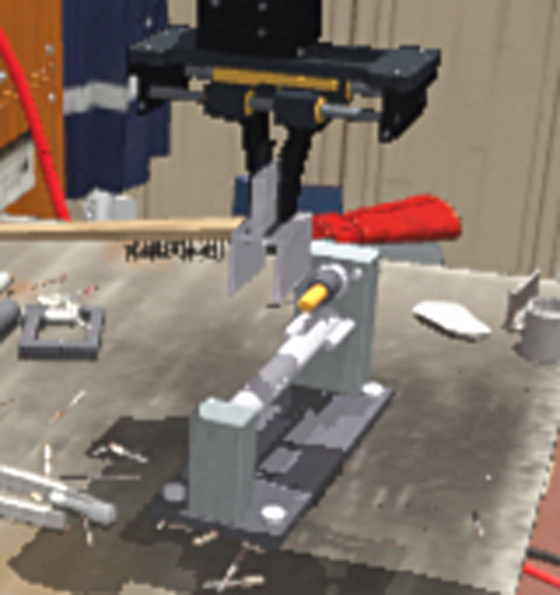

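View pics/top2.png

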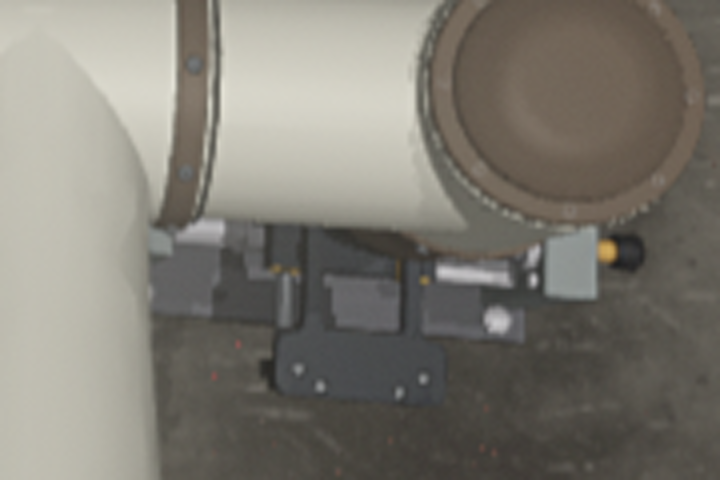

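The side view shows the saddle held upright at crop (270,240), above the bar running from (240,400) to (340,270). The arm hides the top view. I lower to just above the bar and compare model outlines with the picture.

>>> jog_arm --pt "0 0 5 0" --pt "0 0 10 0" --pt "0 0 12 0" --pt "0 0 12 0" --pt "0 0 10 0" --pt "0 0 5 0" --pt "0 0 0 0" --pt "0 0 0 0"

```text
t: 10.65
tool_pos: [539.7, -206.1, 154.8]
ee_rot: [[-0.098, -0.995, 0.001], [-0.995, 0.098, -0.0], [0.0, -0.001, -1.0]]
ft_force: [0.5, -0.6, -2.6]
width: 9.7
grip_force: 30.0
```

```bash
python3 g.py 539.6 -205.7 152 -1.667
cat > ov.py <<'E'
from h import *
def ov(name,fp,dz,crop,k,sadp=None):
    o=get_obs();p=np.array(o["tool_pos"]);R=np.array(o["ee_rot"]);th=np.arctan2(R[1,0],R[0,0])+np.pi/2
    s=snapshot("side");m=masks_of(s,"saddle")[0];f=s["frame"][crop[1]:crop[3],crop[0]:crop[2],::-1]
    im=cv2.resize(f,None,fx=k,fy=k,interpolation=cv2.INTER_CUBIC)
    def edges(boxes,q,z,col):
        c,n=np.cos(q[2]),np.sin(q[2])
        for b in boxes:
            P=[((proj(s,(q[0]+c*x-n*y,q[1]+n*x+c*y,z+h))+.5-np.array(crop[:2]))*k).astype(int) for x,y,h in itertools.product(b[:2],b[2:4],b[4:])]
            for i in range(8):
                for j in(1,2,4):
                    if not i&j: cv2.line(im,tuple(map(int,P[i])),tuple(map(int,P[i|j])),col,1)
    edges(SAD,(p[0],p[1],th),p[2]-49,(0,0,255)); edges(FIX[2:3]+[(-11,11,-40,100,75,75.1)],fp,0,(0,255,0))
    cv2.imwrite("pics/"+name,im)
    v=m["pixels"];print(fit([(s,v)],SAD,[(p[0],p[1],th)],p[2]-49),(p,th))
    c=px2plane(s,m["uv"],100);return s
E
python3 -c "
from ov import *
ov('ov1.png',(535.2,-250.3,-.0965),0,(300,100,400,220),5)"
```

```text
t 10.65 [ 539.66 -206.14  154.76] yaw -1.6693025464695561 tilt [ 0. -0. -1.] turn deg -0.1319261948383111 shift tool [-0.43  0.1   2.76] q [-0.08  0.36 -0.21  0.   -1.   -0.01] F [ 0.47 -0.6  -2.62] 9.69297538610237 29.994142055511475
(array([ 5.40325736e+02, -2.04697905e+02, -3.94763159e-02]), np.float64(-0.7422165550951014)) (array([ 539.65938273, -206.13914618,  154.76244959]), np.float64(-0.09850621967465956))
```

View pics/ov1.png

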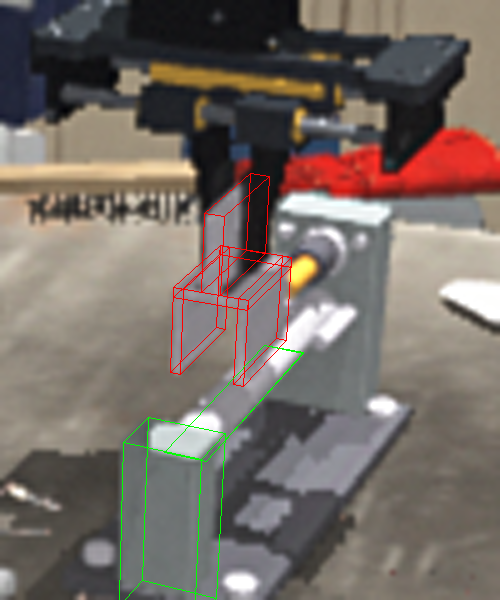

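Run:
```python
from h import *
s=snapshot("side");crop=(318,150,378,200);k=12
im=cv2.resize(s["frame"][150:200,318:378,::-1],None,fx=k,fy=k,interpolation=cv2.INTER_CUBIC)
fp=(535.2,-250.3,-.0965);c,n=np.cos(fp[2]),np.sin(fp[2])
W=lambda x,y,z:np.array([fp[0]+c*x-n*y,fp[1]+n*x+c*y,z])
C=np.array(s["cam_to_world"])[:3,3];a=np.array([-n,c,0])
def L(p,q,col): cv2.line(im,*[tuple(int(v) for v in ((proj(s,u)+.5-np.array(crop[:2]))*k)) for u in(p,q)],col,1)
for sg in(-1,1):
    e=[]
    for y in(-40,100):
        p=W(0,y,75);v=p-C;u=np.cross(a,v);u/=np.linalg.norm(u);e.append(p+sg*11*u)
    L(*e,(0,255,0))
q=[W(-20,130,92),W(20,130,92),W(20,100,92),W(-20,100,92)]
for i in range(4): L(q[i],q[(i+1)%4],(0,255,255))
for x in(-20,20): L(W(x,130,92),W(x,130,12),(0,255,255))
# sensitivity
print(proj(s,W(5,50,75))-proj(s,W(0,50,75)))
cv2.imwrite("pics/ov2.png",im)
```

```text
[-1.85580562 -0.37635041]
```

View pics/ov2.png

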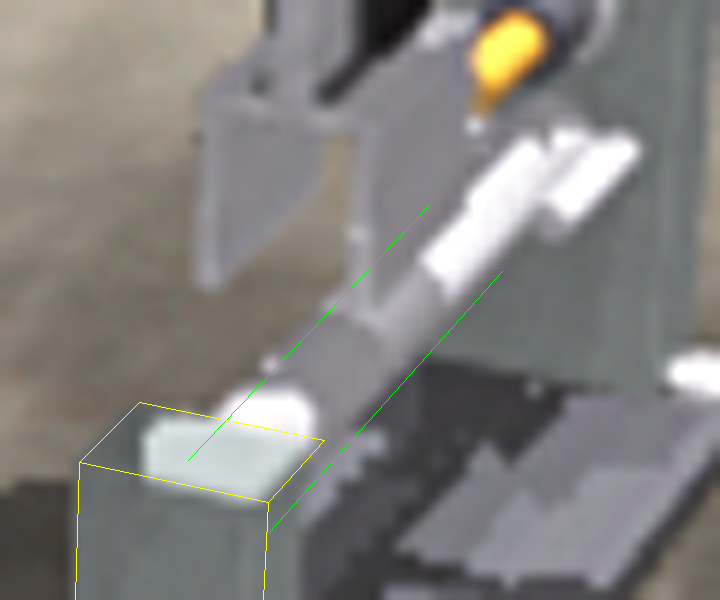

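The model's post outline agrees with the picture, but the bar's edges look about 1–2 px left of the model. I check this numerically.

Run:
```python
from h import *
np.set_printoptions(linewidth=250)
s=snapshot("side");f=s["frame"]
fp=(535.2,-250.3,-.0965);c,n=np.cos(fp[2]),np.sin(fp[2])
W=lambda x,y,z:np.array([fp[0]+c*x-n*y,fp[1]+n*x+c*y,z])
C=np.array(s["cam_to_world"])[:3,3];a=np.array([-n,c,0]);E={}
for sg in(-1,1):
    e=[]
    for y in(-40,100):
        p=W(0,y,75);v=p-C;u=np.cross(a,v);u/=np.linalg.norm(u);e.append(proj(s,p+sg*11*u))
    E[sg]=e
print("cols",list(range(334,366)))
for r in range(170,190,2):
    x=[e[0][0]+(r-e[0][1])*(e[1][0]-e[0][0])/(e[1][1]-e[0][1]) for e in E.values()]
    print(r,np.round(x,1),f[r,334:366].astype(int).sum(1)//3)
b=get_obs()
```

```text
cols [334, 335, 336, 337, 338, 339, 340, 341, 342, 343, 344, 345, 346, 347, 348, 349, 350, 351, 352, 353, 354, 355, 356, 357, 358, 359, 360, 361, 362, 363, 364, 365]
170 [350.1 361.3] [136 148 132 136 139 138 130 129 127 126 128 129 133 152 164 141 133 133 132 166 245 255 254 248 235 193 132 104 102 111 112 105]
172 [348.2 359.5] [138 155 141 132 116 113 115 114 113 117 119 120 123 153 164 139 131 138 157 190 253 253 239 200 143 110 105 106 108 108 108 106]
174 [346.3 357.7] [109 120 113 107 107 109 110 112 114 115 114 134 155 159 167 142 153 178 176 165 156 193 154 112 103 106 107 108 108 109 109 106]
176 [344.4 355.9] [109 110 108 108 109 110 111 109 109 114 124 133 133 157 179 183 179 169 159 148 133 116 105 103 105 107 106 106 109 109 108 106]
178 [342.5 354.2] [110 110 108 109 108 108 108 110 125 131 134 138 141 142 137 143 157 152 136 119 111 110 109 109 107 108 108 110 111 110 111 110]
180 [340.6 352.4] [109 105 108 106 101 115 186 145 133 136 140 142 142 140 141 142 139 128  89  62  58  64  67  79  89 100 105 106 107 106 108 111]
182 [338.7 350.6] [108 104 104 133 167 181 185 187 188 147 135 138 140 142 142 129  90  77  76  61  62  62  61  61  59  59  59  64 112  72  60  78]
184 [336.8 348.8] [124 135 209 250 254 254 254 253 253 250 170 138 136 128  93  75  75  79  81  65  61  60  61  61  60  61  62  61  57  57  75 122]
186 [334.9 347. ] [215 212 210 208 211 216 225 226 233 223 154 130 133 143 149 148  94  77  63  60  60  61  72  65  76  65  56  57  78 118 126 127]
188 [333.  345.2] [213 212 212 209 208 213 213 204 161 130 131 142 148 147  95  81  75  62  59  61  73  61  65 121 131 122  87 119 127 125 124 123]
```

Run:
```python
from h import *
np.set_printoptions(linewidth=250,precision=1,suppress=True)
s=snapshot("side");f=s["frame"];o=get_obs();p=np.array(o["tool_pos"]);R=np.array(o["ee_rot"]);print(p)
ex=-R[:,1];ey=-R[:,0]
P=lambda x,y,z:proj(s,p+ex*x+ey*y+[0,0,z-49])
print("cols",list(range(329,355)))
for r in range(160,174,1):
    out=[]
    for x in(-19,-14,14,19):
        a,b=P(x,30,0),P(x,30,40);out.append(a[0]+(r-a[1])*(b[0]-a[0])/(b[1]-a[1]))
    print(r,np.array(out),f[r,329:355].astype(int).sum(1)//3)
print("leg bottoms",[P(x,30,0) for x in(-19,-14,14,19)])
```

```text
[ 539.6 -206.   155.1]
cols [329, 330, 331, 332, 333, 334, 335, 336, 337, 338, 339, 340, 341, 342, 343, 344, 345, 346, 347, 348, 349, 350, 351, 352, 353, 354]
160 [349.2 347.2 336.1 334.2] [146 144 146 147 146 137 147 144 134 131 133 128 135 135 143 152 149 147 143 143 142 136 132 131 131 134]
161 [349.1 347.1 336.1 334.2] [139 141 141 140 138 135 144 140 131 131 132 133 137 136 135 133 134 133 127 139 142 135 131 131 135 134]
162 [349.  347.  336.1 334.1] [138 143 142 138 132 133 144 137 134 133 135 137 136 134 134 134 140 140 137 144 139 132 131 131 137 135]
163 [349.  347.  336.  334.1] [131 136 136 130 125 127 145 140 134 135 137 135 135 135 134 136 141 139 138 145 137 131 131 134 137 136]
164 [348.9 346.9 336.  334.1] [127 126 127 124 122 128 146 140 135 134 135 136 134 134 136 137 143 139 140 145 136 132 133 135 135 135]
165 [348.9 346.9 335.9 334. ] [125 123 122 119 116 126 147 140 136 135 136 136 133 136 137 137 138 137 145 148 137 134 135 136 135 132]
166 [348.8 346.8 335.9 334. ] [124 122 120 117 115 126 149 143 135 134 136 135 137 137 136 138 137 136 147 147 133 134 135 13
[... 367 characters left out ...]
33 132 133 132 137 158 157 134 133 132 131 130 167]
170 [348.6 346.6 335.7 333.8] [114 116 117 117 116 136 148 133 137 136 132 130 128 127 127 127 130 139 180 169 139 134 133 131 166 245]
171 [348.5 346.6 335.7 333.8] [115 113 113 109 110 137 148 133 134 129 122 123 121 120 124 126 129 130 152 161 139 132 133 144 225 255]
172 [348.5 346.5 335.7 333.8] [117 117 113 110 112 138 154 135 126 114 114 114 114 114 117 119 119 123 152 169 141 134 138 154 189 253]
173 [348.4 346.5 335.6 333.7] [112 110 109 109 110 136 153 131 112 105 110 108 110 110 111 111 111 132 160 168 138 135 158 177 169 181]
leg bottoms [array([348.2, 176.7]), array([346.3, 176.3]), array([335.6, 174.2]), array([333.7, 173.8])]
```

The saddle's predicted leg edges match the picture to 0.1 px, so the calibration is good here. The bar therefore really does lie about 2.5 mm further in +x than the fit. I correct for that and go down carefully.

>>> jog_arm --pt "0 -1.5 0 0" --pt "0 -1 0 0" --pt "0 0 5 0" --pt "0 0 6 0" --pt "0 0 5 0" --pt "0 0 3 0" --pt "0 0 3 0" --pt "0 0 3 0" --pt "0 0 3 0" --pt "0 0 0 0"

```text
t: 11.9
tool_pos: [541.5, -206.2, 126.1]
ee_rot: [[-0.099, -0.995, -0.001], [-0.995, 0.099, 0.0], [-0.0, 0.001, -1.0]]
ft_force: [0.5, -0.7, -3.2]
width: 9.7
grip_force: 30.0
```

```bash
python3 g.py 542.2 -206 95 -1.667
python3 - <<'E'
from h import *
np.set_printoptions(linewidth=250,precision=1,suppress=True)
s=snapshot("side");save(s,"side3.png",(315,130,375,190),10)
E
```

```text
t 11.9 [ 541.53 -206.18  126.06] yaw -1.6695736645109844 tilt [-0.  0. -1.] turn deg -0.14746011436200684 shift tool [-0.24 -0.68 31.06] q [-0.08  0.39 -0.24 -0.   -0.94 -0.01] F [ 0.49 -0.66 -3.21] 9.696201900892913 29.994104197248816
```

View pics/side3.png

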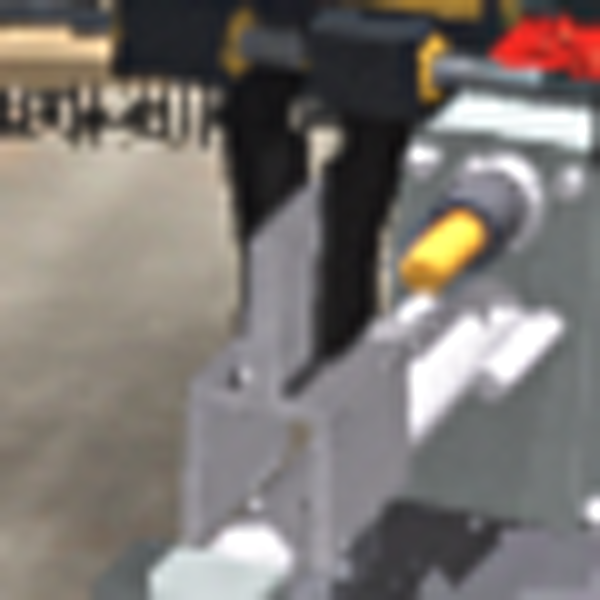

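The legs already straddle the bar, with no side force. I continue down to seat it.

>>> jog_arm --pt "0 -0.3 5 0" --pt "0 0 6 0" --pt "0 0 6 0" --pt "0 0 5 0" --pt "0 0 3 0" --pt "0 0 2 0" --pt "0 0 1.5 0" --pt "0 0 1 0" --pt "0 0 0 0"

```text
t: 12.85
tool_pos: [542.1, -206.3, 97.1]
ee_rot: [[-0.099, -0.995, 0.0], [-0.995, 0.099, -0.0], [-0.0, -0.0, -1.0]]
ft_force: [0.3, -0.5, -3.5]
width: 9.5
grip_force: 30.0
```

>>> jog_arm --pt "0 0 0.7 0" --pt "0 0 0.7 0" --pt "0 0 0 0" --pt "0 0 0 0"

```text
t: 13.25
tool_pos: [542.1, -206.3, 95.7]
ee_rot: [[-0.099, -0.995, -0.0], [-0.995, 0.099, 0.0], [-0.0, 0.0, -1.0]]
ft_force: [0.5, 0.1, -3.0]
width: 10.3
grip_force: 30.0
```

>>> jog_arm --pt "0 0 0.5 0" --pt "0 0 0.5 0" --pt "0 0 0 0" --pt "0 0 0 0"

```text
t: 13.65
tool_pos: [542.2, -206.3, 94.9]
ee_rot: [[-0.098, -0.995, 0.0], [-0.995, 0.098, -0.0], [0.0, -0.0, -1.0]]
ft_force: [-0.2, -0.5, 0.1]
width: 9.7
grip_force: 30.0
```

Seated: the vertical force rose from −3 to 0 N at z 95, as expected. Now the slide along the bar.

>>> jog_arm --pt "2 0 0 0" --pt "5 0 0 0" --pt "7 0 0 0" --pt "7 0 0 0" --pt "7 0 0 0" --pt "7 0 0 0" --pt "5 0 0 0" --pt "3 0 0 0" --pt "2 0 0 0" --pt "0 0 0 0"

```text
t: 14.65
tool_pos: [537.9, -251.5, 94.9]
ee_rot: [[-0.098, -0.995, 0.001], [-0.995, 0.098, -0.001], [0.001, -0.001, -1.0]]
ft_force: [1.0, 1.0, 2.2]
width: 9.8
grip_force: 30.0
```

>>> jog_arm --pt "2 0 0 0" --pt "2 0 0 0" --pt "2 0 0 0" --pt "2 0 0 0" --pt "1 0 0 0" --pt "0 0 0 0"

```text
t: 15.25
tool_pos: [537.0, -260.2, 94.9]
ee_rot: [[-0.099, -0.995, 0.001], [-0.995, 0.099, -0.0], [0.0, -0.001, -1.0]]
ft_force: [1.2, 4.7, 4.5]
width: 9.7
grip_force: 30.0
```

>>> jog_arm --pt "2 0 0 0" --pt "2 0 0 0" --pt "1 0 0 0" --pt "0 0 0 0"

```text
t: 15.65
tool_pos: [536.6, -263.7, 94.9]
ee_rot: [[-0.098, -0.995, 0.001], [-0.995, 0.098, 0.002], [-0.002, -0.001, -1.0]]
ft_force: [0.7, 10.1, 7.0]
width: 9.8
grip_force: 30.0
```

>>> jog_arm --pt "2 0 -0.2 0" --pt "2 0 -0.2 0" --pt "2 0 0 0" --pt "1 0 0 0" --pt "0 0 0 0"

```text
t: 16.15
tool_pos: [536.0, -270.2, 94.9]
ee_rot: [[-0.098, -0.995, 0.0], [-0.995, 0.098, 0.002], [-0.002, -0.0, -1.0]]
ft_force: [0.9, 10.5, 5.7]
width: 10.0
grip_force: 30.0
```

>>> jog_arm --pt "1 0 0 0" --pt "1 0 0 0" --pt "0 0 0 0" --pt "0 0 0 0"

```text
t: 16.55
tool_pos: [535.8, -272.0, 94.9]
ee_rot: [[-0.098, -0.995, 0.0], [-0.995, 0.098, 0.002], [-0.002, -0.0, -1.0]]
ft_force: [0.8, 12.8, 4.7]
width: 9.6
grip_force: 30.0
```

>>> jog_arm --pt "1 0 0 0" --pt "1 0 0 0" --pt "0 0 0 0" --pt "0 0 0 0"

```text
t: 16.95
tool_pos: [535.6, -273.8, 94.9]
ee_rot: [[-0.098, -0.995, 0.0], [-0.995, 0.098, 0.003], [-0.003, -0.0, -1.0]]
ft_force: [2.0, 13.1, 4.3]
width: 9.4
grip_force: 30.0
```

>>> jog_arm --pt "0.7 0 0 0" --pt "0.7 0 0 0" --pt "0 0 0 0" --pt "0 0 0 0"

```text
t: 17.35
tool_pos: [535.5, -275.0, 94.9]
ee_rot: [[-0.098, -0.995, 0.0], [-0.995, 0.098, 0.003], [-0.003, -0.0, -1.0]]
ft_force: [1.2, 13.4, 6.2]
width: 9.5
grip_force: 30.0
```

>>> jog_arm --pt "0.7 0 0 0" --pt "0.7 0 0 0" --pt "0 0 0 0" --pt "0 0 0 0"

```text
t: 17.75
tool_pos: [535.3, -276.3, 94.9]
ee_rot: [[-0.098, -0.995, 0.0], [-0.995, 0.098, 0.003], [-0.003, -0.0, -1.0]]
ft_force: [2.1, 13.7, 6.9]
width: 9.7
grip_force: 30.0
```

>>> jog_arm --pt "0.7 0 0 0" --pt "0.7 0 0 0" --pt "0 0 0 0" --pt "0 0 0 0"

```text
t: 18.15
tool_pos: [535.3, -277.2, 95.0]
ee_rot: [[-0.099, -0.995, 0.001], [-0.995, 0.099, 0.004], [-0.004, -0.0, -1.0]]
ft_force: [1.5, 15.5, 5.3]
width: 9.8
grip_force: 30.0
```

Run:
```python
from h import *
np.set_printoptions(linewidth=250,precision=1,suppress=True)
s=snapshot("side");save(s,"side4.png",(325,100,390,180),7)
o=get_obs();p=np.array(o["tool_pos"]);R=np.array(o["ee_rot"]);print(p,o["moment"],o["ft_force"])
ex=-R[:,1];ey=-R[:,0]
P=lambda x,y,z:(proj(s,p+ex*x+ey*y+[0,0,z-49])-[325,100]+.5)*7
print("near lug top, near leg bottoms, far lug top",P(0,30,85),P(14,30,0),P(-19,30,0),P(0,-30,85))
```

```text
[ 535.3 -277.1   94.9] [ 4.6 -0.6 -0.1] [ 1.3 15.   6.7]
near lug top, near leg bottoms, far lug top [184.1 391.6] [137.3 593.6] [219.8 610.6] [240.6 337. ]
```

View pics/side4.png

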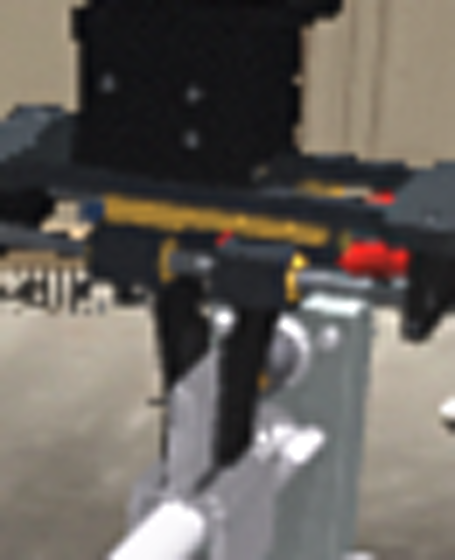

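>>> jog_arm --pt "0.6 0 0 0" --pt "0.6 0 0 0" --pt "0 0 0 0" --pt "0 0 0 0"

```text
t: 18.6
tool_pos: [535.3, -277.3, 95.0]
ee_rot: [[-0.099, -0.995, 0.001], [-0.995, 0.099, 0.005], [-0.005, -0.0, -1.0]]
ft_force: [2.5, 18.6, 7.8]
width: 10.1
grip_force: 30.0
```

>>> jog_arm --pt "0.6 0 0 0" --pt "0.6 0 0 0" --pt "0 0 0 0" --pt "0 0 0 0"

```text
t: 19.0
tool_pos: [535.3, -277.4, 95.1]
ee_rot: [[-0.099, -0.995, 0.001], [-0.995, 0.099, 0.006], [-0.006, -0.0, -1.0]]
ft_force: [3.3, 22.5, 9.3]
width: 9.9
grip_force: 30.0
```

The stop is reached at y −277.2: the tool holds there while the force climbs. One more small press, then I check that it holds steady.

>>> jog_arm --pt "0.6 0 0 0" --pt "0.6 0 0 0" --pt "0 0 0 0" --pt "0 0 0 0" --pt "0 0 0 0"

```text
t: 19.5
tool_pos: [535.3, -277.6, 95.1]
ee_rot: [[-0.099, -0.995, 0.001], [-0.995, 0.099, 0.008], [-0.008, -0.0, -1.0]]
ft_force: [2.9, 26.7, 10.6]
width: 9.6
grip_force: 30.0
```

>>> jog_arm --pt "0 0 0 0" --pt "0 0 0 0" --pt "0 0 0 0" --pt "0 0 0 0" --pt "0 0 0 0" --pt "0 0 0 0" --pt "0 0 0 0" --pt "0 0 0 0"

```text
t: 20.3
tool_pos: [535.2, -277.6, 95.1]
ee_rot: [[-0.099, -0.995, 0.001], [-0.995, 0.099, 0.008], [-0.008, -0.0, -1.0]]
ft_force: [2.6, 27.4, 11.0]
width: 9.9
grip_force: 30.0
```

```bash
python3 -c "
from bench import *
print(finish_job())"
```

```text
the job is handed in; nothing more can be done
None
```

The saddle hangs on the bar and is held against the stop pins: wrist force is steady at about 27 N along the bar, which I put at roughly 13 N on the pins. The other parts weren't touched as far as I can tell, and I handed the job in at about 20 s; it returned no verdict.

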